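Draw the long slide box out of its store and lay it on the kit carton

ROBOT

A 6-joint arm with a two-finger parallel gripper is mounted at the origin on a cart in front of the work surface, level with it; the furniture and walls round the work are solid. World frame = base frame: x ahead of the robot, y to its left, z up, the work surface at z = 0. Lengths are in m, angles in rad, forces in N, time in s.
With the tool pointing down it reaches from about 0.25 to 0.85 m from the base axis. Payload 12.5 kg.
Tool frame: the origin (TCP) lies between the finger pads; the fingertips stand 19 mm ahead of it and the grasp point (between the pads) is the TCP; z points along the fingers, y is the line along which they close (so a half turn about z gives the same grasp; the last joint's range is limited). The gripper opens to 93 mm and grips with 3 to 60 N. Pads are 15 mm wide; open, the fingers measure 128 mm over their backs; the gripper's body (75 mm by 188 mm) begins 65 mm behind the grasp point.
Start: joints at [1.064, 0.351, 1.652, -0, 1.139, -0.085], TCP at [0.225, 0.502, 0.238] pointing down, gripper open.
Joint ranges: [-2.75, 2.75], [-0.79, 2.1], [0.01, 2.65], [-1.57, 4.71], [0.07, 3.14], [-2.87, 2.87]. Speed limits (rad/s): [2.22, 2.22, 2.79, 3.14, 3.14, 3.14].

INTERFACE

Orientations are given as a unit quaternion [x, y, z, w].
In Python, from workcell import ctrl gives the robot as it stands.
- The arm moves only by the tool jog_arm, never from a script. Its argument "steps" is a list that holds one entry, the list of rows, each a list of 5 numbers: the finger opening in mm, from 0 to 93, then the shift along the tool's x, y, z in mm, then the turn about the tool's z in rad. In form: [[[claw, x, y, z, turn], ...]]. A call has 1 to 20 rows; each row is the pose to reach, as a shift and turn from the pose commanded when the call began, along the tool's axes at that moment; what a row does not reach only later rows make up. A row lasts 1/12 s, in which the tool goes at most 41.7 mm and 7.16 degrees, less where a joint would pass 70% of its speed; a pose out of reach is approached as far as the arm can. A call with a gripper value outside its range is refused whole. The fingers move at their own pace and stop on an object; "grip_force" is the grip in N (left out, the last holds). Time passes only in rows, so rows that repeat a pose let the fingers close. It gives the time, the measured TCP pose, the force, the opening and the grip force at its end, in the units of the state.
- ctrl.get_obs(): the state, without advancing time (a new reading comes with each control period).
- ctrl.read_camera(name): name is "scene" or "side" or "wrist"; returns the picture (400x640x3 uint8, red, green, blue); there is no depth.
- ctrl.get_calibration(name): a dict with "camera_matrix" (3x3 intrinsics, pixels), "T" (4x4, takes a point from camera to world coordinates). Camera axes: x right, y up, looking along -z (the intrinsics and any distortion apply to the point x, -y, -z); pixel columns grow to the right and rows downward; lengths in m; the calibration is good to about 2 mm. A picture is of the moment at which its call begins: read the wrist's pose just before it. get_calibration takes no time and is no camera call; for the wrist camera it gives the pose at the moment of the call.
- ctrl.close_job(): hands the job in; it is judged then, once.
Trained networks look in the newest picture that a camera, given by its name, has taken for a name from the list of things; names that differ only in an ending like _2 or _b are one class to them, and where a whole thing is asked for, a point or a joint stands for the part that bears it (a point fixed in the world has none). Each returns a list of dicts, best first, with "conf" (0 to 1); they miss things now and then, are a little off and sometimes report something else, mostly with a low value. They report only what shows in the picture. A call takes as long as a camera call. They do not tell look-alikes from the thing itself.
- ctrl.cut_out(camera, label): "pixels" (400x640 bool, what is visible of it) and "point" ([column, row] in pixels, amid what is visible of it).
- ctrl.mark_of(camera, label): "point" ([column, row] in pixels: a listed point, or the origin of a listed thing).
The state is a dict: "clock": time; "joints": joint angles; "qd": joint speeds; "tau": joint torques, N m; "ee_pos": TCP position; "tool_rot": TCP orientation; "contact_force": force on the tool from outside, world axes, zero at the start; "moment": the same for the moment, N m; "opening": finger opening in m; "gripper_force": force on a finger pad.
Only numpy, scipy, OpenCV 4.12 (cv2) and the standard library are available. Lean on these libraries where they do the work, as an engineer would, in place of code of your own. Each camera call takes 0.05 s, during which the arm holds its last target. There are 200 camera calls.

TASK

Two flat white slide boxes lie in the two bays of the metal store; take out the longer one. The bay walls leave no room to grip it there, so feel for its lid, which stands at a different height each time, press lightly on it (slides crack under more than about 30 N) and draw it out toward the front onto the tongue, with the box still lying flat, until about half of it stands clear of the bay; then grip it by its sides, lift it and set it down flat, lid up, in the middle of the closed carton's top, without dropping it. Leave the shorter box in its bay and do not knock over or shove the dropper bottle, the petri dish or the tape roll.

Things in the scene. Friction and masses are not known exactly. Their poses are not given: they have to be found in the camera images.
- long_box_center (a point): Centre of the longer slide box: flat white plastic box, 120 mm long (x, to the bay's rear), 60 wide (y), 130-250 g. Its deep, smooth, flat, level lid is stuck on its base at a height that is not given: the lid's top is 9 to 21 mm above this point, the base's underside 9 mm below. Loose on the bay floor, 3 mm gap each side, front end 7-15 mm behind the bay walls' front ends.
- short_box_center (a point): Centre of the shorter slide box in the other bay (9 mm above its underside): the same look, width and kind of lid, but only 84 mm long. To be left there.
- store: Fixed metal store with two open-topped bays side by side; origin at bench level, +x to its closed rear, -x to its open front. Floors 30 mm above the bench; bay centre lines at y = +49 and -49 mm; bays 66 mm wide. Walls rise to 66 mm above the bench and run from x = -30 to +112 mm; an 8 mm rear wall behind. Which bay holds which box varies. For the tongues see bay_left.
- carton_top (a point): Centre of the flat top of the closed kit carton, a plain white cardboard box 203 x 206 mm and 84 mm high, fixed on the bench; this point is 84 mm above the bench; x and y along its sides, z up. It is wider than the box, so the box must be held by the fingertips with none of them reaching below its underside, or they meet the carton first.
- dropper_bottle: Upright dropper bottle with white cap, 32 mm across, 74 mm high, loose; origin under its foot. A bystander.
- petri_dish: Closed petri dish, 58 mm across, 15 mm high, loose; origin under its centre. A bystander.
- tape: Roll of label tape lying flat, 68 mm across, 19 mm high, loose; origin under its centre. A bystander.
- long_box: The longer slide box as a whole; origin under its centre. It slides more easily on the store than under a rubber fingertip: press about 10 N, then a level pull carries it along. Over 30 N between it and the store cracks the slides. Base 16 mm high, 58 mm wide; lid 14 mm deep, 60 mm wide, overlapping it; they do not shift. The lid's top gives 1 mm per 15 N. Grip the sides.
- bay_left (a point): Middle of the floor of the bay at y = +49 mm, 41 mm behind the store's origin; axes as the store. Before each bay a tongue, 24 mm wide and level with the floor, runs on along the bay's centre line from store x = -30 to -120 mm. Nothing beside it, so a box on it overhangs 18 mm each side and can be gripped from above; 20 mm clear below, but for a foot at its front 12 mm.
- bay_right (a point): The same point of the other bay, at store y = -49 mm.
Mind the look-alikes: they are no part of the job. What is shaped like the long_box but orange or red is not meant.

How it is judged:
By the outcome, as a careful person would: the job done as asked, in the order asked, and still so for the second after the job is handed in, with the robot touching nothing.
It also fails if it takes over 64 s, if anything falls off the work surface, if the arm or the gripper's body presses on something with over 40 N, if the wrist force passes 120 N, or if a joint passes its speed limit or range.

## Working session

There is one attempt and no reset: what is moved stays moved. The work goes in short steps, Python scripts to look and compute and a tool call to move; the robot and the scene stay as the last step left them, time stands still between calls to the robot, and variables do not carry over. Pictures are saved under pics/ and viewed, at most 13 in all, crops included, and the job is handed in when it is done.

Besides the shell and the picture viewer there is one more tool, called after ">>>" by a JSON object that holds its "name" and its "arguments". jog_arm: Moves the arm, as the interface text tells. Its arguments: {"type":"object","properties":{"steps":{"type":"array","items":{"type":"array","items":{"type":"array","items":{"type":"number"}}}},"grip_force":{"type":"number"}},"required":["steps"]}

```bash
mkdir -p pics; ls; cat > h.py <<'E'
from workcell import ctrl
import numpy as np, cv2
def ray(cam,p):
    c=ctrl.get_calibration(cam);K=np.array(c["camera_matrix"]);T=np.array(c["T"])
    d=np.linalg.inv(K)@[p[0],p[1],1]; d=T[:3,:3]@[d[0],-d[1],-d[2]]
    return T[:3,3],d
def at(cam,p,z):
    o,d=ray(cam,p); return o+d*(z-o[2])/d[2]
def proj(cam,P):
    c=ctrl.get_calibration(cam);K=np.array(c["camera_matrix"]);T=np.array(c["T"])
    q=T[:3,:3].T@(np.array(P)-T[:3,3]); q=K@[q[0],-q[1],-q[2]]; return q[:2]/q[2]
def tri(p1,p2,c1="scene",c2="side"):
    A=np.zeros((3,3));b=np.zeros(3);r=[ray(c1,p1),ray(c2,p2)]
    for o,d in r:
        d=d/np.linalg.norm(d);M=np.eye(3)-np.outer(d,d);A+=M;b+=M@o
    return np.linalg.solve(A,b)
E
python3 - <<'E'
from h import *
print({k:np.round(v,3).tolist() if not isinstance(v,float) else v for k,v in ctrl.get_obs().items()})
ims=[]
for c in ["scene","side"]:
    im=ctrl.read_camera(c); cv2.imwrite(f"pics/{c}.png",im[:,:,::-1])
    print(c,{k:np.round(v,3).tolist() for k,v in ctrl.get_calibration(c).items()})
    for l in ["long_box_center","short_box_center","store","carton_top","bay_left","bay_right","dropper_bottle","petri_dish","tape"]:
        print(l,[(round(r["conf"],2),np.round(r["point"],1).tolist()) for r in ctrl.mark_of(c,l)][:3])
E
```

```text
pics
{'clock': 0.0, 'joints': [1.064, 0.351, 1.652, -0.0, 1.139, -0.085], 'qd': [0.0, 0.001, 0.0, -0.001, -0.001, -0.003], 'tau': [-0.001, -49.732, -28.525, 0.07, 0.026, -0.0], 'ee_pos': [0.225, 0.502, 0.237], 'tool_rot': [0.209, 0.978, -0.001, -0.0], 'contact_force': [0.587, 0.3, 0.243], 'moment': [-0.026, -0.009, 0.013], 'gripper_force': 0.0, 'opening': 0.09298990724146068}
scene {'camera_matrix': [[440.972, 0.0, 322.276], [0.0, 440.972, 200.095], [0.0, 0.0, 1.0]], 'T': [[0.448, 0.557, -0.699, -0.42], [-0.894, 0.287, -0.344, -0.546], [0.009, 0.779, 0.627, 0.925], [0.0, 0.0, 0.0, 1.0]]}
long_box_center [(0.84, [332.0, 188.6]), (0.8, [400.7, 213.7]), (0.68, [279.5, 193.3])]
short_box_center [(0.8, [355.6, 195.9])]
store [(0.57, [339.3, 209.2])]
carton_top [(0.96, [212.9, 173.4])]
bay_left [(0.91, [324.6, 193.7])]
bay_right [(0.62, [357.0, 203.2])]
dropper_bottle [(0.53, [292.6, 174.8])]
petri_dish [(0.7, [256.4, 230.5])]
tape [(0.95, [435.5, 255.2])]
side {'camera_matrix': [[461.368, 0.0, 313.271], [0.0, 461.368, 199.376], [0.0, 0.0, 1.0]], 'T': [[0.999, 0.006, 0.033, 0.586], [0.024, 0.555, -0.831, -1.205], [-0.023, 0.832, 0.555, 0.821], [0.0, 0.0, 0.0, 1.0]]}
long_box_center [(0.82, [319.6, 187.7]), (0.77, [340.1, 205.0]), (0.69, [258.7, 222.3])]
short_box_center [(0.74, [343.0, 220.2])]
store [(0.84, [330.8, 221.4])]
carton_top [(0.74, [265.8, 189.7]), (0.64, [300.0, 137.4])]
bay_left [(0.91, [339.6, 205.3]), (0.69, [262.9, 192.2]), (0.17, [360.8, 184.9])]
bay_right [(0.87, [344.2, 223.4])]
dropper_bottle [(0.46, [357.8, 185.7])]
petri_dish [(0.5, [263.6, 191.0])]
tape [(0.74, [340.7, 201.1]), (0.67, [312.8, 312.7]), (0.22, [343.6, 205.0])]
```

View pics/scene.png

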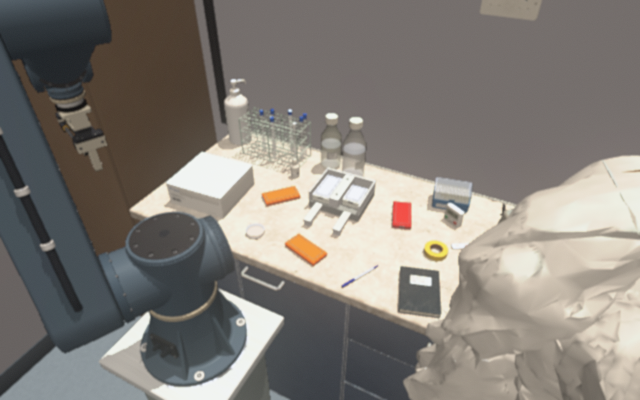

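View pics/side.png

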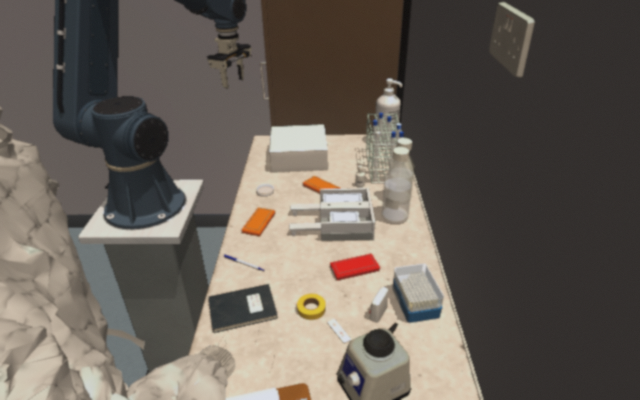

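```bash
python3 - <<'E'
from h import *
S={"long":([332,188.6],[340.1,205]),"short":([355.6,195.9],[343,220.2]),"store":([339.3,209.2],[330.8,221.4]),"bl":([324.6,193.7],[339.6,205.3]),"br":([357,203.2],[344.2,223.4]),"carton":([212.9,173.4],[300,137.4]),"carton2":([212.9,173.4],[265.8,189.7]),"tape":([435.5,255.2],[312.8,312.7]),"bottle":([292.6,174.8],[357.8,185.7]),"petri":([256.4,230.5],[263.6,191])}
for k,(a,b) in S.items(): print(k,np.round(tri(a,b),3))
E
```

```text
long [ 0.622 -0.069  0.047]
short [ 0.627 -0.15   0.047]
store [ 0.591 -0.109  0.008]
bl [ 0.62  -0.043  0.023]
br [ 0.627 -0.154  0.029]
carton [0.484 0.302 0.082]
carton2 [0.395 0.185 0.056]
tape [ 0.547 -0.443 -0.011]
bottle [ 0.687  0.117 -0.001]
petri [0.374 0.066 0.01 ]
```

The scene image shows the two-bay store at about (342,195), with tongues pointing toward the front-left. The white carton is at (212,175). The orange boxes at (281,195) and (306,249) and the red one at (402,215) are decoys. I'll move above the store for a wrist view that tells the two white boxes apart.

>>> {"name": "jog_arm", "arguments": {"steps": [[[93,-530,-420,-60,-0.42],[93,-530,-420,-60,-0.42],[93,-530,-420,-60,-0.42],[93,-530,-420,-60,-0.42],[93,-530,-420,-60,-0.42],[93,-530,-420,-60,-0.42],[93,-530,-420,-60,-0.42],[93,-530,-420,-60,-0.42],[93,-530,-420,-60,-0.42],[93,-530,-420,-60,-0.42],[93,-530,-420,-60,-0.42],[93,-530,-420,-60,-0.42],[93,-530,-420,-60,-0.42],[93,-530,-420,-60,-0.42],[93,-530,-420,-60,-0.42],[93,-530,-420,-60,-0.42],[93,-530,-420,-60,-0.42],[93,-530,-420,-60,-0.42],[93,-530,-420,-60,-0.42],[93,-530,-420,-60,-0.42]]]}}

```text
clock: 2.67
ee_pos: [0.5363, -0.0978, 0.2974]
tool_rot: [0.001, 1.0, 0.0, -0.0]
contact_force: [-1.7, -0.5, 0.0]
opening: 0.0928
gripper_force: 0.0
```

```bash
python3 - <<'E'
from h import *
o=ctrl.get_obs();print(o["clock"],o["ee_pos"],o["tool_rot"],o["contact_force"],o["joints"])
im=ctrl.read_camera("wrist"); cv2.imwrite("pics/w1.png",im[:,:,::-1])
print(np.round(ctrl.get_calibration("wrist")["T"],3))
for l in ["long_box_center","short_box_center","store","bay_left","bay_right","dropper_bottle","petri_dish"]:
    print(l,[(round(r["conf"],2),np.round(r["point"],1).tolist()) for r in ctrl.mark_of("wrist",l)][:3])
E
```

```text
2.6667 [ 0.53632979 -0.09775351  0.29742628] [ 8.39716917e-04  9.99999585e-01  1.91512153e-04 -2.96367869e-04] [-1.70025718 -0.53887848  0.03459768] [-2.65785879e-01  2.86898128e-01  1.58842729e+00  2.24742630e-04
  1.26693959e+00 -1.83497009e+00]
[[ 0.001 -0.97  -0.244  0.47 ]
 [ 1.     0.001  0.    -0.098]
 [-0.    -0.244  0.97   0.445]
 [ 0.     0.     0.     1.   ]]
long_box_center [(0.96, [320.9, 38.0]), (0.83, [356.0, 234.9]), (0.77, [453.1, 180.9])]
short_box_center [(0.93, [282.5, 235.8])]
store [(0.8, [318.2, 201.3])]
bay_left []
bay_right [(0.32, [456.2, 34.3])]
dropper_bottle [(0.55, [351.7, 227.9])]
petri_dish [(0.66, [454.5, 38.8])]
```

View pics/w1.png

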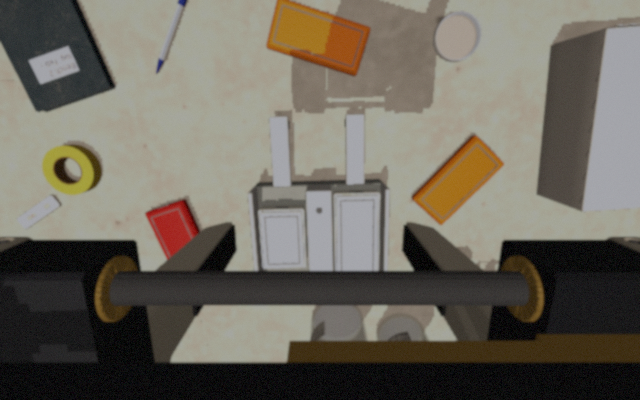

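The wrist image (up is the front, right is +y) shows white boxes in both bays. The box at (357,233) in the +y bay runs from row 193 past row 272. The one at (282,238) in the -y bay runs from 208 to 268. The orange boxes at (318,36) and (458,180) and the red box at (172,228) are decoys. I take (357,233) as the long one because it fills its bay nearly to the front; I'll confirm that in an enlarged crop.

```bash
python3 - <<'E'
from h import *
im=cv2.imread("pics/w1.png")[100:280,225:415]
cv2.imwrite("pics/w1c.png",cv2.resize(im,None,fx=3.3,fy=3.3,interpolation=cv2.INTER_CUBIC))
for n,p,z in [("tongueL tip",(356,114),.03),("tongueR tip",(281,116),.03),("tongueL base",(356,183),.03),("wall L outer",(387,183),.066),("wall R outer",(255,185),.066),("boxL fl",(337,193),.055),("boxL fr",(380,193),.055),("boxL rl",(336,271),.055),("boxL rr",(382,271),.055),("boxR fl",(259,208),.055),("boxR rl",(262,268),.055),("bottle?",(292,238),0)]:
    print(n,np.round(at("wrist",p,z),4))
E
```

```text
tongueL tip [ 0.4712 -0.0511  0.03  ]
tongueR tip [ 0.4736 -0.1463  0.03  ]
tongueL base [ 0.5608 -0.0487  0.03  ]
wall L outer [ 0.5529 -0.0151  0.066 ]
wall R outer [ 0.5552 -0.1765  0.066 ]
boxL fl [ 0.5682 -0.0754  0.055 ]
boxL fr [ 0.5683 -0.0209  0.055 ]
boxL rl [ 0.6768 -0.0754  0.055 ]
boxL rr [ 0.6769 -0.0133  0.055 ]
boxR fl [ 0.5879 -0.1751  0.055 ]
boxR rl [ 0.6723 -0.1751  0.055 ]
bottle? [ 0.6515 -0.1387  0.    ]
```

View pics/w1c.png

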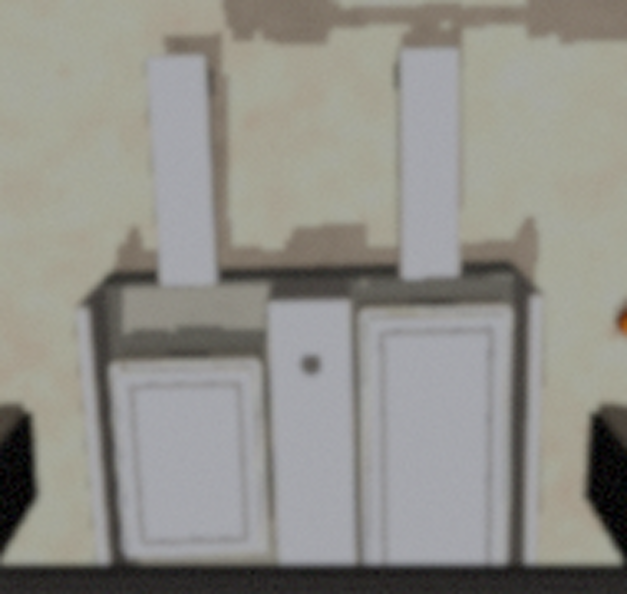

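The crop confirms it: the box in the +y (right-hand) bay runs from row 305 past the crop's bottom, so it is the longer one. The -y box ends at both 355 and 560. The store's yaw is about +0.026 rad and the left bay's centre line is at about (0.591,-0.047). Next I close the fingers and go above the lid.

>>> {"name": "jog_arm", "arguments": {"steps": [[[0,-72,52,120,-0.027],[0,-72,52,120,-0.027],[0,-72,52,120,-0.027],[0,-72,52,120,-0.027],[0,-72,52,150,-0.027],[0,-72,52,180,-0.027],[0,-72,52,200,-0.027],[0,-72,52,205,-0.027],[0,-72,52,205,-0.027],[0,-72,52,205,-0.027],[0,-72,52,205,-0.027],[0,-72,52,205,-0.027]]], "grip_force": 15}}

```text
clock: 4.07
ee_pos: [0.6096, -0.0466, 0.0943]
tool_rot: [-0.013, 1.0, -0.0, 0.001]
contact_force: [-0.7, -0.6, 0.7]
opening: 0.0177
gripper_force: 0.0
```

```bash
python3 - <<'E'
from h import *
o=ctrl.get_obs();print(o["clock"],o["ee_pos"],o["tool_rot"],o["contact_force"],o["opening"])
im=ctrl.read_camera("wrist"); cv2.imwrite("pics/w2.png",im[:,:,::-1])
im=ctrl.read_camera("side"); cv2.imwrite("pics/s2.png",im[:,:,::-1])
a=cv2.imread("pics/w2.png");b=cv2.resize(im[130:280,240:440,::-1],(640,480))
cv2.imwrite("pics/c2.png",cv2.resize(np.vstack([a,b]),None,fx=.68,fy=.68))
E
```

```text
4.0667 [ 0.60962038 -0.04664315  0.09427936] [-1.25748992e-02  9.99920092e-01 -2.15854924e-04  1.27889718e-03] [-0.68587131 -0.61844285  0.69184466] 0.017656080868976767
```

View pics/c2.png

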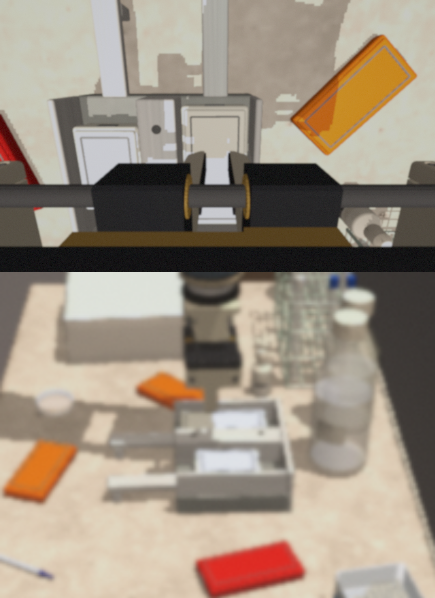

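The wrist view has the fingers centred on the long box: tongue and finger gap both sit at column ~216. Now I descend and feel for the lid.

>>> {"name": "jog_arm", "arguments": {"steps": [[[0,0,0,4,0],[0,0,0,8,0],[0,0,0,11,0],[0,0,0,13,0],[0,0,0,13,0],[0,0,0,13,0]]]}}

```text
clock: 4.67
ee_pos: [0.6088, -0.0465, 0.0794]
tool_rot: [-0.013, 1.0, 0.0, -0.0]
contact_force: [-0.9, -0.4, 0.5]
opening: 0.0006
gripper_force: 0.0
```

>>> {"name": "jog_arm", "arguments": {"steps": [[[0,0,0,0.5,0],[0,0,0,1,0],[0,0,0,1.5,0],[0,0,0,1.5,0]]]}}

```text
clock: 5.0
ee_pos: [0.6088, -0.0465, 0.0781]
tool_rot: [-0.013, 1.0, -0.0, 0.0]
contact_force: [-0.8, 0.3, 0.0]
opening: 0.0005
gripper_force: 0.0
```

>>> {"name": "jog_arm", "arguments": {"steps": [[[0,0,0,0.5,0],[0,0,0,1,0],[0,0,0,1.5,0],[0,0,0,1.5,0]]]}}

```text
clock: 5.33
ee_pos: [0.6088, -0.0465, 0.0765]
tool_rot: [-0.013, 1.0, -0.0, -0.0]
contact_force: [-0.4, 0.2, 0.3]
opening: 0.0008
gripper_force: 0.0
```

>>> {"name": "jog_arm", "arguments": {"steps": [[[0,0,0,0.5,0],[0,0,0,1,0],[0,0,0,1.5,0],[0,0,0,1.5,0]]]}}

```text
clock: 5.67
ee_pos: [0.6088, -0.0465, 0.0752]
tool_rot: [-0.013, 1.0, -0.0, -0.0]
contact_force: [-0.5, -0.7, 1.4]
opening: 0.0001
gripper_force: 0.6
```

>>> {"name": "jog_arm", "arguments": {"steps": [[[0,0,0,0.5,0],[0,0,0,1,0],[0,0,0,1,0],[0,0,0,1,0]]]}}

```text
clock: 6.0
ee_pos: [0.609, -0.0465, 0.0747]
tool_rot: [-0.013, 1.0, -0.0, 0.0]
contact_force: [-1.9, 1.0, 6.8]
opening: 0.0005
gripper_force: 3.3
```

The lid is found at about z = 0.056, inside the allowed 48–60 mm. I press a bit more and start a short pull as a check.

>>> {"name": "jog_arm", "arguments": {"steps": [[[0,0,0,0.4,0],[0,0,0,0.7,0],[0,0,0,0.7,0],[0,1,0,0.7,0],[0,3,0,0.7,0],[0,5,0,0.7,0],[0,7,0,0.7,0],[0,10,0,0.7,0],[0,10,0,0.7,0]]]}}

```text
clock: 6.75
ee_pos: [0.5998, -0.047, 0.0746]
tool_rot: [-0.013, 1.0, -0.0, 0.002]
contact_force: [0.0, -0.2, 8.9]
opening: 0.0005
gripper_force: 4.0
```

```bash
python3 - <<'E'
from h import *
im=ctrl.read_camera("wrist"); cv2.imwrite("pics/w3.png",im[:,:,::-1])
o=ctrl.get_obs();print(o["ee_pos"],o["contact_force"])
# profile down the tongue/box centre: brightness edges
a=cv2.imread("pics/w2.png",0)[90:240,290:300].mean(1).astype(int);b=im[90:240,290:300].mean((1,2)).astype(int);print(a.tolist());print(b.tolist())
E
```

```text
[ 0.59978584 -0.0469502   0.07457717] [-0.14570974 -0.52660745  7.95976999]
[179, 179, 176, 173, 169, 163, 155, 152, 150, 150, 150, 149, 148, 148, 147, 147, 148, 149, 151, 159, 169, 176, 177, 178, 177, 177, 177, 176, 176, 176, 176, 176, 177, 177, 177, 174, 166, 155, 149, 148, 149, 149, 150, 150, 150, 149, 139, 118, 92, 82, 89, 101, 111, 117, 121, 124, 124, 125, 125, 125, 123, 123, 119, 113, 113, 126, 145, 160, 170, 173, 167, 159, 161, 172, 180, 184, 185, 185, 185, 179, 159, 131, 132, 158, 178, 184, 186, 185, 185, 185, 185, 185, 185, 185, 185, 185, 185, 184, 185, 185, 185, 185, 185, 185, 185, 185, 185, 185, 185, 185, 185, 185, 185, 185, 185, 185, 185, 184, 185, 185, 185, 185, 184, 185, 184, 184, 184, 184, 185, 184, 181, 171, 147, 119, 99, 92, 90, 90, 89, 89, 87, 88, 87, 87, 85, 84, 83, 83, 82, 80]
[146, 145, 145, 144, 145, 145, 144, 145, 145, 147, 146, 147, 146, 147, 146, 145, 145, 145, 145, 145, 145, 146, 147, 146, 146, 146, 145, 144, 144, 144, 143, 143, 143, 144, 143, 143, 145, 149, 152, 152, 149, 145, 141, 141, 141, 141, 141, 141, 141, 142, 142, 142, 143, 143, 143, 144, 143, 144, 144, 144, 144, 145, 141, 128, 108, 92, 87, 88, 92, 94, 100, 114, 132, 149, 160, 167, 168, 163, 156, 157, 165, 173, 177, 179, 180, 179, 176, 165, 141, 119, 126, 153, 172, 179, 179, 179, 179, 179, 179, 179, 180, 179, 179, 179, 179, 179, 178, 180, 179, 179, 179, 179, 179, 179, 179, 179, 179, 179, 180, 179, 179, 179, 179, 179, 179, 179, 179, 179, 179, 180, 183, 185, 186, 184, 179, 170, 154, 134, 118, 108, 103, 99, 95, 92, 91, 89, 88, 87, 83, 65]
```

View pics/w3.png

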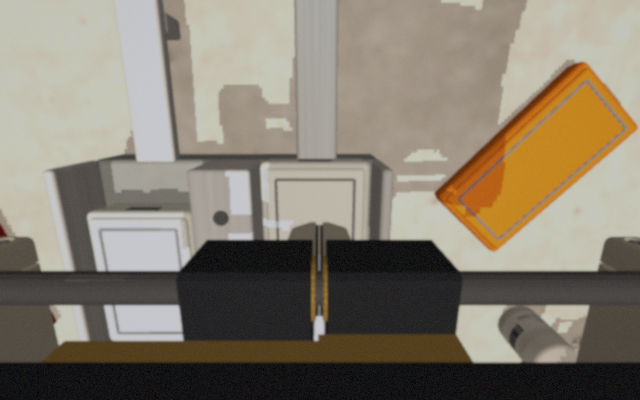

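The box follows the finger; its front edge is now at row ~164, near the bay's front. I continue the pull.

>>> {"name": "jog_arm", "arguments": {"steps": [[[0,2,0,0.2,0],[0,5,0,0.2,0],[0,9,0,0.2,0],[0,13,0,0.2,0],[0,17,0,0.2,0],[0,21,0,0.2,0],[0,25,0,0.2,0],[0,29,0,0.2,0],[0,33,0,0.2,0],[0,37,0,0.2,0],[0,41,0,0.2,0],[0,45,0,0.2,0],[0,48,0,0.2,0],[0,50,0,0.2,0],[0,50,0,0.2,0],[0,50,0,0.2,0]]]}}

```text
clock: 8.13
ee_pos: [0.5501, -0.0482, 0.0744]
tool_rot: [-0.013, 1.0, -0.0, 0.002]
contact_force: [1.8, 1.0, 9.5]
opening: 0.0003
gripper_force: 4.8
```

```bash
python3 - <<'E'
from h import *
im=ctrl.read_camera("wrist"); cv2.imwrite("pics/w4.png",im[:,:,::-1])
o=ctrl.get_obs();print(o["ee_pos"],o["contact_force"])
s=ctrl.read_camera("side"); s=cv2.resize(s[170:270,270:400,::-1],(640,492),interpolation=cv2.INTER_CUBIC)
cv2.imwrite("pics/c4.png",cv2.resize(np.vstack([im[:,:,::-1],s]),None,fx=.67,fy=.67))
E
```

```text
[ 0.55006413 -0.04827869  0.0744083 ] [ 1.17253521 -0.60861137  9.83851543]
```

View pics/c4.png

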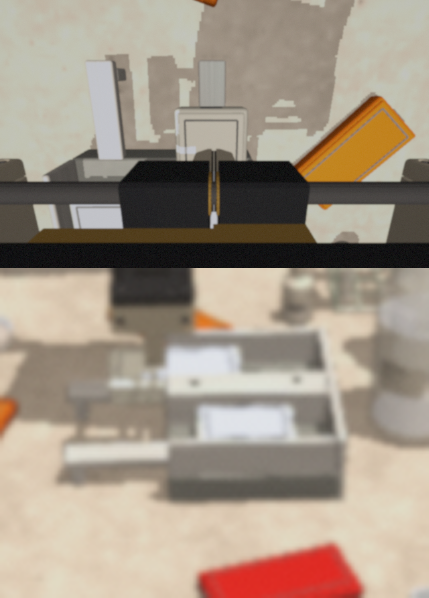

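The box has come out about 50 mm onto the tongue, lying flat, with its front edge at wrist row ~161 and no slip. I measure how far it stands clear.

```bash
python3 - <<'E'
from h import *
g=cv2.imread("pics/w4.png",0)
print("front?",at("wrist",(315,162),.056),"L",at("wrist",(263,165),.056),"R",at("wrist",(367,163),.056),"tip",at("wrist",(316,91),.03),"tipR",at("wrist",(150,90),.03))
print(g[80:200,310:318].mean(1).astype(int).tolist())
print(g[185,230:400].tolist())
E
```

```text
front? [ 0.50837009 -0.0516      0.056     ] L [ 0.51065139 -0.07895894  0.056     ] R [ 0.50821114 -0.02424632  0.056     ] tip [ 0.47119516 -0.05217374  0.03      ] tipR [ 0.47303155 -0.14774088  0.03      ]
[143, 142, 142, 142, 141, 142, 142, 142, 140, 137, 137, 146, 156, 161, 163, 163, 163, 163, 163, 163, 162, 163, 163, 164, 163, 162, 162, 163, 162, 162, 162, 162, 162, 162, 162, 162, 162, 161, 162, 161, 162, 161, 161, 162, 161, 161, 161, 162, 161, 161, 161, 161, 161, 161, 161, 160, 161, 160, 160, 160, 161, 160, 160, 160, 160, 160, 160, 159, 160, 160, 159, 160, 159, 160, 159, 159, 159, 153, 134, 100, 81, 96, 123, 145, 159, 165, 168, 167, 161, 159, 165, 172, 177, 178, 179, 179, 175, 163, 140, 117, 124, 153, 172, 178, 179, 178, 179, 178, 179, 178, 179, 179, 179, 178, 179, 179, 179, 179, 178, 179]
[140, 141, 142, 142, 143, 143, 144, 144, 142, 143, 144, 145, 142, 145, 144, 146, 147, 145, 147, 146, 147, 148, 149, 146, 147, 147, 148, 145, 146, 144, 156, 174, 188, 195, 193, 190, 183, 180, 178, 178, 177, 179, 178, 169, 145, 117, 124, 154, 171, 178, 179, 178, 179, 178, 178, 178, 180, 179, 179, 179, 179, 180, 179, 179, 180, 179, 178, 180, 179, 179, 178, 179, 177, 179, 180, 180, 180, 179, 180, 178, 179, 179, 179, 178, 178, 179, 179, 180, 178, 180, 179, 179, 180, 180, 180, 179, 178, 178, 180, 179, 179, 179, 179, 179, 180, 179, 180, 180, 180, 180, 179, 179, 178, 179, 179, 179, 179, 180, 180, 180, 179, 173, 157, 129, 116, 137, 164, 175, 179, 179, 180, 177, 173, 165, 163, 166, 168, 162, 155, 143, 139, 142, 144, 145, 148, 149, 148, 150, 149, 149, 148, 149, 149, 151, 150, 150, 150, 150, 151, 149, 149, 148, 149, 147, 146, 143, 145, 145, 147, 146]
```

>>> {"name": "jog_arm", "arguments": {"steps": [[[0,3,0,0,0],[0,6,0,0,0],[0,9,0,0,0],[0,12,0,0,0],[0,12,0,0,0],[0,12,0,0,0]]]}}

```text
clock: 8.73
ee_pos: [0.538, -0.0486, 0.0744]
tool_rot: [-0.013, 1.0, -0.0, 0.002]
contact_force: [0.4, -0.3, 9.6]
opening: 0.0003
gripper_force: 5.0
```

```bash
python3 - <<'E'
from h import *
o=ctrl.get_obs();print(o["clock"],o["ee_pos"],o["contact_force"])
d=np.array([.5998,-.047,.0746])-o["ee_pos"]
for z in (0,.03): print(z,[np.round(at("wrist",p,z)+d*[1,1,0],3) for p in [(437,195),(495,250),(585,62)]])
im=ctrl.read_camera("wrist"); cv2.imwrite("pics/w5.png",im[:,:,::-1])
g=im.mean(2);print(g[140:200,311:317].mean(1).astype(int).tolist())
E
```

```text
8.7333 [ 0.53802064 -0.04856613  0.07441686] [ 0.37571505 -0.31755781  9.60356105]
0 [array([0.588, 0.038, 0.   ]), array([0.63 , 0.086, 0.   ]), array([0.497, 0.124, 0.   ])]
0.03 [array([0.581, 0.026, 0.03 ]), array([0.617, 0.068, 0.03 ]), array([0.502, 0.1  , 0.03 ])]
[158, 158, 157, 157, 158, 157, 157, 157, 157, 157, 157, 157, 157, 156, 157, 156, 156, 150, 130, 99, 80, 95, 120, 142, 155, 161, 165, 163, 157, 154, 161, 168, 172, 174, 175, 175, 172, 162, 139, 116, 122, 148, 167, 173, 174, 175, 175, 174, 174, 175, 174, 174, 175, 174, 174, 174, 174, 174, 174, 174]
```

The box's front is now at about x = 0.498, so about 63 mm is clear, and it rests flat on the tongue. Next I lift off, open, and move to the grip position 12 mm in front of the walls.

>>> {"name": "jog_arm", "arguments": {"steps": [[[0,0,0,-8,0],[80,0,0,-25,0],[80,-4,-1,-25,0],[80,-7,-1.5,-25,0],[80,-7,-1.5,-25,0],[80,-7,-1.5,-25,0],[80,-7,-1.5,-25,0],[80,-7,-1.5,-25,0],[80,-7,-1.5,-25,0],[80,-7,-1.5,-25,0],[80,-7,-1.5,-25,0],[80,-7,-1.5,-25,0],[80,-7,-1.5,-25,0],[80,-7,-1.5,-25,0],[80,-7,-1.5,-25,0],[80,-7,-1.5,-25,0],[80,-7,-1.5,-25,0],[80,-7,-1.5,-25,0]]], "grip_force": 25}}

```text
clock: 10.28
ee_pos: [0.5439, -0.0497, 0.0982]
tool_rot: [-0.013, 1.0, -0.0, 0.0]
contact_force: [0.1, 1.0, 0.7]
opening: 0.0801
gripper_force: 0.0
```

```bash
python3 - <<'E'
from h import *
o=ctrl.get_obs();print(o["clock"],o["ee_pos"],o["tool_rot"],o["opening"])
im=ctrl.read_camera("wrist"); cv2.imwrite("pics/w6.png",im[:,:,::-1])
E
```

```text
10.2833 [ 0.54389946 -0.04966202  0.09824756] [-1.25939122e-02  9.99920693e-01 -1.04073688e-05  1.13752736e-05] 0.08011576175403631
```

View pics/w6.png

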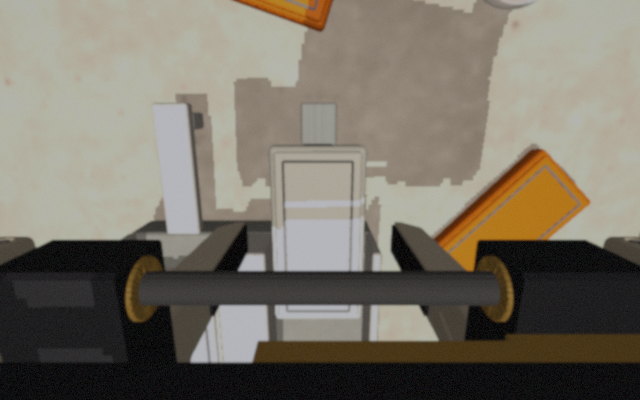

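The wrist view shows the box drawn out about half, rows 148–318 with the wall fronts at ~222. Box and fingers share the centre column (~319). I descend and grip.

>>> {"name": "jog_arm", "arguments": {"steps": [[[80,0,0,15,0],[80,0,0,30,0],[80,0,0,40,0],[80,0,0,44,0],[80,0,0,44,0],[55,0,0,44,0],[55,0,0,44,0],[55,0,0,44,0],[55,0,0,44,0],[55,0,0,44,0],[55,0,0,44,0],[55,0,0,44,0],[55,0,0,44,0],[55,0,0,44,0],[55,0,0,44,0]]], "grip_force": 25}}

```text
clock: 11.58
ee_pos: [0.5442, -0.0497, 0.0548]
tool_rot: [-0.013, 1.0, -0.0, 0.0]
contact_force: [-1.5, 0.1, 7.0]
opening: 0.0597
gripper_force: 25.0
```

>>> {"name": "jog_arm", "arguments": {"steps": [[[55,0,0,-1,0],[55,0,0,-3,0],[55,0,0,-6,0],[55,0,0,-10,0],[55,0,0,-15,0],[55,0,0,-20,0],[55,0,0,-30,0],[55,0,0,-45,0],[55,0,0,-60,0],[55,0,0,-75,0],[55,0,0,-90,0],[55,0,0,-105,0],[55,0,0,-115,0],[55,0,0,-120,0],[55,0,0,-120,0],[55,0,0,-120,0]]]}}

```text
clock: 12.92
ee_pos: [0.5437, -0.0496, 0.174]
tool_rot: [-0.013, 1.0, 0.0, -0.0]
contact_force: [0.5, 0.2, -1.4]
opening: 0.0598
gripper_force: 25.0
```

```bash
python3 - <<'E'
from h import *
o=ctrl.get_obs();print(o["clock"],o["ee_pos"],o["contact_force"],o["moment"],o["opening"])
im=ctrl.read_camera("wrist"); s=ctrl.read_camera("side")
print("carton scene mark z.084",at("scene",(212.9,173.4),.084),"side",at("side",(300,137.4),.084))
for c in ("scene","side","wrist"):
    if c=="scene": ctrl.read_camera(c)
    for r in ctrl.mark_of(c,"carton_top")[:2]: print(c,r["conf"],r["point"],at(c,r["point"],.084))
s=cv2.resize(s[80:230,230:430,::-1],(640,480),interpolation=cv2.INTER_CUBIC)
cv2.imwrite("pics/c7.png",cv2.resize(np.vstack([im[:,:,::-1],s]),None,fx=.68,fy=.68))
E
```

```text
12.9167 [ 0.54367515 -0.0496065   0.17399772] [ 0.54621302  0.21354181 -1.38285983] [0.01485141 0.03130738 0.03458166] 0.05978316919271391
carton scene mark z.084 [0.47895161 0.29731061 0.084     ] side [0.48444889 0.30373523 0.084     ]
scene 0.6 [212.7, 174.7] [0.47275015 0.29335595 0.084     ]
side 0.76 [297.9, 135.6] [0.47607211 0.31868938 0.084     ]
```

View pics/c7.png

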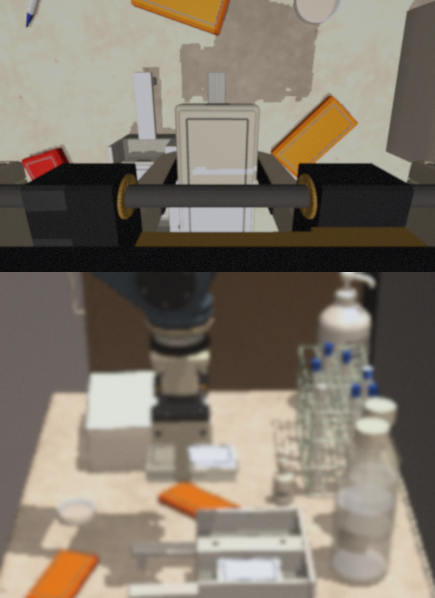

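The box is held level above the store and the -y bay still holds the short box. Now the carton centre: I rectify the first pictures onto the plane z = 0.084 and fit the square top.

```bash
python3 - <<'E'
from h import *
for c in ("scene","side"):
    im=cv2.imread(f"pics/{c}.png")
    W=np.array([[.25,.1],[.7,.1],[.7,.5],[.25,.5]],np.float32)
    px=np.array([proj(c,[*w,.084]) for w in W],np.float32)
    q=np.array([[(w[0]-.25)*1000,(w[1]-.1)*1000] for w in W],np.float32)
    R=cv2.warpPerspective(im,cv2.getPerspectiveTransform(px,q),(450,400))
    g=cv2.GaussianBlur(cv2.cvtColor(R,cv2.COLOR_BGR2GRAY),(5,5),0); hsv=cv2.cvtColor(R,cv2.COLOR_BGR2HSV)
    ref=R[205,230].astype(int);print(c,ref)
    best=R
    for tol in (12,18,25,35):
        m=(np.abs(cv2.GaussianBlur(R,(5,5),0).astype(int)-ref).max(2)<tol).astype(np.uint8)
        m=cv2.morphologyEx(m,cv2.MORPH_OPEN,np.ones((9,9)))
        n,l,st,ce=cv2.connectedComponentsWithStats(m);k=l[205,230]
        if k==0: continue
        cs,_=cv2.findContours((l==k).astype(np.uint8),0,2);r=cv2.minAreaRect(max(cs,key=cv2.contourArea))
        print(tol,np.round(np.array(r[0])/1000+[.25,.1],4),np.round(r[1]),round(r[2],1),st[k,4])
E
```

```text
scene [243 244 241]
12 [0.4775 0.3065] [198. 198.] 4.0 38368
18 [0.4785 0.3066] [202. 200.] 4.0 39475
25 [0.5102 0.3086] [268. 201.] 4.0 42109
35 [0.5122 0.3087] [274. 203.] 4.0 45063
side [209 218 214]
12 [0.478  0.3025] [196. 188.] 4.5 35211
18 [0.4782 0.302 ] [199. 193.] 4.3 36685
25 [0.4789 0.3025] [203. 198.] 4.3 38047
35 [0.492  0.3031] [234. 203.] 4.0 41274
```

Both views agree: the carton's centre is about (0.4785, 0.304) and its yaw about 0.07 rad. I move over it and check the box's offset from the TCP meanwhile.

>>> {"name": "jog_arm", "arguments": {"steps": [[[55,1,5,0,0],[55,3,15,0,0],[55,6,30,0,0],[55,10,50,0,-0.01],[55,14,72,0,-0.01],[55,19,95,0,-0.02],[55,24,120,0,-0.02],[55,29,145,0,-0.02],[55,34,170,0,-0.03],[55,39,195,0,-0.03],[55,44,220,0,-0.03],[55,49,245,0,-0.04],[55,54,270,0,-0.04],[55,58,293,0,-0.045],[55,62,315,0,-0.045],[55,66,333,0,-0.045],[55,68,345,0,-0.045],[55,70,352,0,-0.045],[55,70,355,0,-0.045],[55,70,355,0,-0.045]]]}}

```text
clock: 14.88
ee_pos: [0.4649, 0.3036, 0.1742]
tool_rot: [-0.035, 0.999, -0.0, -0.0]
contact_force: [0.2, 0.1, -1.7]
opening: 0.0602
gripper_force: 25.0
```

```bash
python3 - <<'E'
from h import *
o=ctrl.get_obs();print(o["clock"],o["ee_pos"],o["tool_rot"],o["contact_force"],o["opening"])
d=np.array([.5439,-.0497,.0982])
# w6 pixels in tool-relative terms, using current camera-to-TCP offset
c=ctrl.get_calibration("wrist");T=np.array(c["T"]);K=np.array(c["camera_matrix"])
def rel(p,zrel):
    v=np.linalg.inv(K)@[p[0],p[1],1];v=T[:3,:3]@[v[0],-v[1],-v[2]];oo=T[:3,3]-o["ee_pos"];return oo+v*(zrel-oo[2])/v[2]
for p in [(319,148),(319,318)]: print(p,rel(p,.056-.0982))
im=ctrl.read_camera("wrist"); cv2.imwrite("pics/w8.png",im[:,:,::-1])
g=im.mean(2).astype(int);print(g[100:200,316:322].mean(1).astype(int).tolist())
print(rel((319,155),.056-.0548))
s=ctrl.read_camera("side"); s=cv2.resize(s[80:200,220:380,::-1],(640,480),interpolation=cv2.INTER_CUBIC)
cv2.imwrite("pics/c8.png",cv2.resize(np.vstack([im[:,:,::-1],s]),None,fx=.68,fy=.68))
E
```

```text
14.8833 [0.46487141 0.3036307  0.17418043] [-3.53131472e-02  9.99376295e-01 -5.21480194e-05 -2.46680160e-05] [ 0.24875573  0.12491303 -1.67933332] 0.060199638715364975
(319, 148) [-0.04651939 -0.00348864 -0.0422    ]
(319, 318) [ 0.06894549  0.00467204 -0.0422    ]
[153, 153, 152, 152, 152, 152, 153, 152, 153, 153, 152, 153, 152, 153, 153, 152, 153, 153, 153, 153, 153, 152, 152, 153, 152, 153, 153, 153, 153, 152, 154, 153, 153, 152, 153, 153, 153, 153, 152, 153, 153, 153, 153, 153, 153, 153, 153, 153, 153, 152, 144, 123, 86, 75, 93, 114, 134, 145, 151, 155, 154, 146, 138, 142, 150, 157, 161, 164, 164, 164, 164, 161, 149, 126, 103, 101, 126, 149, 160, 163, 163, 163, 164, 164, 164, 163, 163, 163, 163, 164, 164, 163, 163, 163, 163, 163, 163, 163, 163, 163]
[-0.04791557 -0.00358849  0.0012    ]
```

View pics/c8.png

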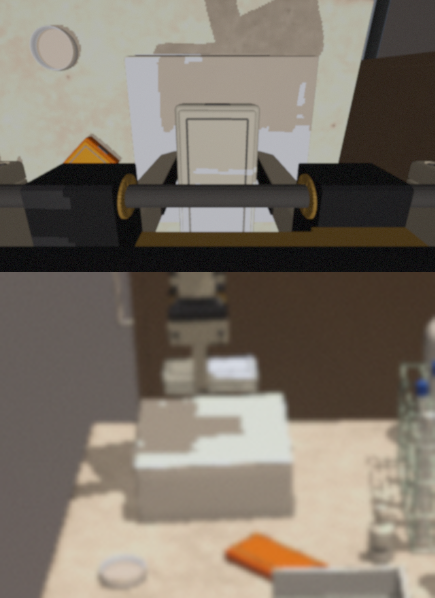

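The wrist view shows the box centred over the carton's top (box at column 217, carton spanning 127–318 in the shrunken picture), and the side view shows it level above the top. Its centre is 11.5 mm behind the TCP, so I correct by 2 mm and lower.

>>> {"name": "jog_arm", "arguments": {"steps": [[[55,-1,1,5,0],[55,-2,2,15,0],[55,-2,2,25,0],[55,-2,2,35,0],[55,-2,2,45,0],[55,-2,2,52,0],[55,-2,2,57,0],[55,-2,2,60,0],[55,-2,2,62,0],[55,-2,2,62,0],[55,-2,2,62,0],[55,-2,2,62,0]]]}}

```text
clock: 15.98
ee_pos: [0.467, 0.3057, 0.1126]
tool_rot: [-0.035, 0.999, 0.0, 0.0]
contact_force: [-0.2, 0.0, -1.3]
opening: 0.06
gripper_force: 25.0
```

>>> {"name": "jog_arm", "arguments": {"steps": [[[55,0,0,0.5,0],[55,0,0,1,0],[55,0,0,1.5,0],[55,0,0,1.5,0],[55,0,0,1.5,0]]]}}

```text
clock: 16.4
ee_pos: [0.4668, 0.3056, 0.1107]
tool_rot: [-0.035, 0.999, -0.0, 0.0]
contact_force: [0.3, 1.3, -2.0]
opening: 0.06
gripper_force: 25.0
```

>>> {"name": "jog_arm", "arguments": {"steps": [[[55,0,0,0.5,0],[55,0,0,1,0],[55,0,0,1,0],[55,0,0,1,0]]]}}

```text
clock: 16.73
ee_pos: [0.4668, 0.3056, 0.1097]
tool_rot: [-0.035, 0.999, -0.0, -0.0]
contact_force: [-0.0, 0.5, -2.4]
opening: 0.0595
gripper_force: 25.0
```

>>> {"name": "jog_arm", "arguments": {"steps": [[[55,0,0,0.5,0],[55,0,0,1,0],[55,0,0,1,0],[55,0,0,1,0]]]}}

```text
clock: 17.07
ee_pos: [0.4669, 0.3056, 0.1088]
tool_rot: [-0.035, 0.999, 0.0, 0.0]
contact_force: [-0.3, -0.3, -0.8]
opening: 0.0597
gripper_force: 25.0
```

>>> {"name": "jog_arm", "arguments": {"steps": [[[55,0,0,0.3,0],[55,0,0,0.6,0],[55,0,0,0.6,0],[55,0,0,0.6,0]]]}}

```text
clock: 17.4
ee_pos: [0.4669, 0.3057, 0.1088]
tool_rot: [-0.035, 0.999, 0.0, 0.0]
contact_force: [-2.8, -1.8, 6.7]
opening: 0.0596
gripper_force: 25.0
```

The box rests on the carton, with the force turned to +6.7 N at the expected height. I release slowly to 78 mm and rise.

>>> {"name": "jog_arm", "arguments": {"steps": [[[60,0,0,-0.3,0],[62,0,0,-0.3,0],[65,0,0,-0.3,0],[70,0,0,-0.3,0],[78,0,0,-0.3,0],[78,0,0,-0.3,0],[78,0,0,-0.3,0],[78,0,0,-0.3,0],[78,0,0,-3,0],[78,0,0,-10,0],[78,0,0,-25,0],[78,0,0,-45,0],[78,0,0,-70,0],[78,0,0,-95,0],[78,0,0,-120,0],[78,0,0,-130,0],[78,0,0,-130,0],[78,0,0,-130,0]]]}}

```text
clock: 18.9
ee_pos: [0.4667, 0.3055, 0.2377]
tool_rot: [-0.035, 0.999, 0.0, 0.0]
contact_force: [0.4, 0.9, -0.5]
opening: 0.0782
gripper_force: 0.0
```

```bash
python3 - <<'E'
from h import *
o=ctrl.get_obs();print(o["clock"],o["ee_pos"],o["contact_force"],o["opening"])
im=ctrl.read_camera("wrist");cv2.imwrite("pics/w9.png",im[:,:,::-1])
for l in ("long_box","carton_top"):
    for r in (ctrl.cut_out("wrist",l)[:2]):
        if "pixels" in r:
            ys,xs=np.nonzero(r["pixels"]);print(l,r["conf"],r["point"],xs.min(),xs.max(),ys.min(),ys.max())
s=ctrl.read_camera("side")
for l in ("long_box_center","tape","petri_dish","dropper_bottle","short_box_center"):
    print(l,[(round(r["conf"],2),np.round(r["point"],1).tolist(),np.round(at("side",r["point"],.093),3).tolist() if l=="long_box_center" else "") for r in ctrl.mark_of("side",l)][:3])
E
```

```text
18.9 [0.46666057 0.3055142  0.2377183 ] [ 0.37780538  0.89221263 -0.46312549] 0.07817994921797403
long_box 0.81 [314.7, 196.7] 285 353 135 262
long_box 0.74 [157.5, 220.7] 109 195 186 246
long_box_center [(0.98, [353.2, 265.3], [0.643, -0.392, 0.093]), (0.95, [256.3, 220.0], [0.392, -0.211, 0.093]), (0.78, [319.2, 185.2], [0.559, -0.037, 0.093])]
tape [(0.93, [310.0, 309.6], ''), (0.24, [343.8, 219.0], '')]
petri_dish [(0.71, [263.5, 191.5], '')]
dropper_bottle [(0.56, [356.0, 181.9], '')]
short_box_center [(0.69, [344.1, 224.5], '')]
```

View pics/w9.png

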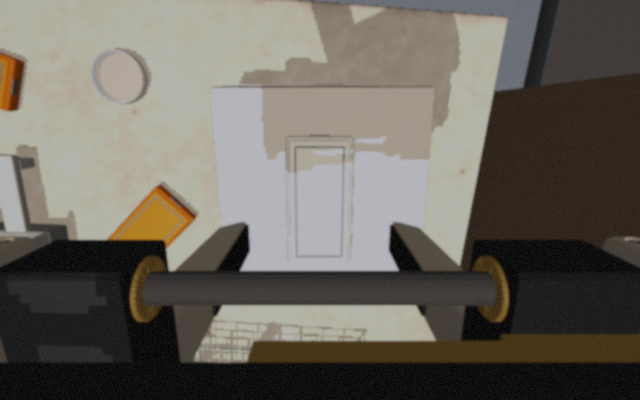

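The picture shows the box lying flat, lid up, in the middle of the carton's top: box columns 287–354, carton 212–433. The bystanders are where they were, so I hand in.

```bash
python3 -c "
from workcell import ctrl
print(ctrl.close_job())"
```

```text
the job is handed in; nothing more can be done
None
```

The long slide box now lies flat, lid up, in the middle of the carton's top; the short box and the bystanders look untouched, and I handed the job in at about 19 s.

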